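# Last tealight from the candle box

### The arm

A 6-joint arm with a two-finger parallel gripper is mounted at the origin on the work surface. World frame = base frame: x ahead of the robot, y to its left, z up, the work surface at z = 0. Lengths are in mm, angles in rad, forces in N, time in s.
With the tool pointing down it reaches from about 275 to 750 mm from the base axis. Payload 10.2 kg.
Tool frame: the origin (TCP) lies at the very end of the fingers, on their centre line; the grasp point (between the pads) lies 19 mm behind it (robot.grip_point_offset is the distance from the TCP to the grasp point, in mm); z points along the fingers, y is the line along which they close (so a half turn about z gives the same grasp; the last joint's range is limited). The gripper opens to 85 mm and grips with 20 to 120 N. Pads are 22 mm wide; open, the fingers measure 114 mm over their backs; the gripper's body (76 mm by 85 mm) begins 54 mm behind the grasp point. The pads swing forward as they close: fully open they stand 13 mm farther back than shut.
Start: joints at [0.891, 0.313, 1.498, -0, 1.331, -0.223], TCP at [231.579, 471.171, 231.294] pointing down, gripper open.
Joint ranges: [-2.94, 2.94], [-0.97, 2.17], [0.19, 2.56], [-1.23, 4.37], [0.02, 3.11], [-2.88, 2.88]. Speed limits (rad/s): [2.39, 2.39, 3.01, 3.14, 3.14, 3.14].

### API

Orientations are given as a unit quaternion [x, y, z, w].
In Python, from plant import robot gives the robot as it stands.
- The arm moves only by the shell command python3 -m crank 'ROWS'. ROWS is JSON, a list of rows, each an object of numbers: "x", "y", "z": the shift along the tool's x, y, z in cm; "roll": the turn about the tool's z in rad; "jaw": the finger opening in cm, from 0 to 8.54. In form: [{"x": .., "y": .., "z": .., "roll": .., "jaw": ..}, ...]. A call has 1 to 8 rows; each row is the pose to reach, as a shift and turn from the pose commanded when the call began, along the tool's axes at that moment; what a row does not reach only later rows make up. A row lasts 1/10 s, in which the tool goes at most 50 mm and 8.59 degrees, less where a joint would pass 70% of its speed; a pose out of reach is approached as far as the arm can. A call with a gripper value outside its range is refused whole. The fingers move at their own pace and stop on an object; the grip force is fixed at half the most. Time passes only in rows, so rows that repeat a pose let the fingers close. It gives the time, the measured TCP pose, the force and the opening at its end, in the units of the state.
- robot.observe(): the state, without advancing time (a new reading comes with each control period).
- robot.grab_frame(name): name is "side" or "top" or "wrist"; returns (picture, depth): 480x640x3 uint8, blue, green, red; 480x640 float32, mm along the optical axis (not along the pixel's ray), 0 where there is no reading.
- robot.camera_params(name): a dict with "fx", "fy", "cx", "cy" (pixels), "rvec" (rotation vector, rad) and "tvec" (3), from world to camera coordinates, as OpenCV has them. Camera axes: x right, y down, z forward; pixel columns grow to the right and rows downward; lengths in mm; the calibration is good to about 2 mm. The wrist camera is an equidistant fisheye: a pixel r from the principal point sees the ray r / f radians off the axis. A picture is of the moment at which its call begins: read the wrist's pose just before it. camera_params takes no time and is no camera call; for the wrist camera it gives the pose at the moment of the call.
- robot.close_job(): hands the job in, once; it reports no verdict.
The state is a dict: "clock": time; "qpos": joint angles; "dq": joint speeds; "effort": joint torques, N m; "position": TCP position; "tool_rot": TCP orientation; "ft_force": force on the tool from outside, world axes, zero at the start; "wrist_torque": the same for the moment, N m; "width": opening from 0.0 (shut) to 1.0 (fully open).
Only numpy, scipy, OpenCV 4.12 (cv2) and the standard library are available. Lean on these libraries where they do the work, as an engineer would, in place of code of your own. Each camera call takes 0.05 s, during which the arm holds its last target. There are 200 camera calls.

### The job

Slide the candle box's lid fully open by its knob, find the one loose tealight on the box floor (the four small caps in the corners are fixed) and lift it out. Set it gently down, upright and centred, on the small raised top of the candlestick without shifting the candlestick, let go, and then slide the lid fully shut. Leave the jug, the bowl and the jar where they are.

Things in the scene. Friction and masses are not known exactly. Their poses are not given: they have to be found in the camera images.
- box: Opaque oak candle box, fixed. Outside 230 along its x, 240 along its y; walls 10 thick, 48 high; rails 10 wide on top of both y sides and the -x side reach 60 above the table. Origin: centre of the underside; x is the way the lid slides open (roughly away from the robot), z up.
- box_in (a point): Centre of the box's inner floor, 10 above the table; axes as the box. Inside 210 along x, 220 along y. Four fixed round aluminium caps, 24 diameter and 6 high, stand on the floor in the corners at x = +-85, y = +-90 from here: they do not come off.
- lid (a joint): Sliding lid of the box: oak panel 8 thick between the rails, top 56 above the table. Value = travel in m along the box's +x: 0 shut, 0.2 fully open (end stop), leaving all but the last 10 mm of the inside uncovered. Starts shut or up to 0.04 open. About 1.5 N of friction plus 3 N per m/s; stays where it is left; cannot lift off.
- lid_knob (a point): Half-way up the lid's upright round wooden knob, 26 diameter, 30 high (from 56 to 86 above the table). With the lid shut it lies at x = -50, y = 0 in the box's frame, and moves with the lid.
- tealight_center (a point): Centre (half-way up) of the loose tealight: round aluminium cup 38 diameter, 18 high, filled white to the rim, a thin wick on top, about 20 g. z is its axis. It starts standing upright on the box floor (centre 19 above the table), hidden by the lid, anywhere within 40 mm of the box's middle along x and y, clear of the caps.
- candlestick_top (a point): Centre of the flat top face of the brushed-steel candlestick, where the tealight stands: a disc 32 diameter, 6 thick, 120 above the table (so narrower than the tealight), on a stem 12 thick; foot 90 diameter, 12 high. Loose, about 0.7 kg. z up. The tealight's centre is 9 above this point when it stands there.
- jug: White ceramic jug, 104 diameter, 140 high, handle reaching 88 from its axis to its +y. Origin: centre of the underside. Leave alone.
- bowl: Copper-coloured bowl, 170 diameter, 65 high. Origin: centre of the underside. Leave alone.
- jar: Empty glass storage jar with steel screw lid, 94 diameter, 143 high. Origin: centre of the underside. Leave alone.
Not all that is in view belongs to the job. Leave any green or yellow look-alike of the part that bears candlestick_top alone.

How it is judged:
By the outcome, as a careful person would: the job done as asked, in the order asked, and still so for the second after the job is handed in, with the robot touching nothing.
It also fails if it takes over 67 s, if anything falls off the work surface, if the arm or the gripper's body presses on something with over 40 N, if the wrist force passes 120 N, or if a joint passes its speed limit or range.

## Working session

There is one attempt and no reset: what is moved stays moved. The work goes in short steps, Python scripts to look and compute and a shell command to move; the robot and the scene stay as the last step left them, time stands still between calls to the robot, and variables do not carry over. Pictures are saved under pics/ and viewed, on a budget of 10 in all, crops included, one or two more only if the job needs it, and the job is handed in when it is done.

```bash
mkdir -p pics; ls; cat > h.py <<'E'
import numpy as np, cv2
from plant import robot
from scipy.spatial.transform import Rotation as R
def cam(n):
    p=robot.camera_params(n); Rm=cv2.Rodrigues(np.array(p["rvec"],float))[0]; return p,Rm,np.array(p["tvec"],float).ravel()
def cloud(n,d,p=None):
    p,Rm,t=p or cam(n); v,u=np.mgrid[0:480,0:640]
    X=np.stack([(u-p["cx"])/p["fx"]*d,(v-p["cy"])/p["fy"]*d,d],-1)
    return (X-t)@Rm
def ray(n,u,v,z,p=None):
    p,Rm,t=p or cam(n); a=(u-p["cx"])/p["fx"]; b=(v-p["cy"])/p["fy"]
    if n=="wrist":
        r=np.hypot(a,b)+1e-12; d=np.array([np.sin(r)*a/r,np.sin(r)*b/r,np.cos(r)])
    else: d=np.array([a,b,1.])
    o=-Rm.T@t; w=Rm.T@d; return o+w*(z-o[2])/w[2]
def totool(P,ry=None):
    "rows (cm) to bring TCP to world P"
    s=robot.observe(); q=R.from_quat(s["tool_rot"]); return q.inv().apply(np.array(P)-s["position"])/10
E
python3 - <<'E'
from h import *
s=robot.observe(); print({k:np.round(v,3) for k,v in s.items()})
for n in("side","top"):
    im,d=robot.grab_frame(n); cv2.imwrite(f"pics/{n}0.png",im); np.savez(f"{n}0.npz",im=im,d=d)
    p,Rm,t=cam(n); print(n,np.round(-Rm.T@t),{k:p[k] for k in("fx","cx","cy")})
E
```

```text
pics
{'clock': np.float64(0.0), 'qpos': array([ 0.891,  0.313,  1.498,  0.   ,  1.331, -0.223]), 'dq': array([-0.   , -0.   ,  0.001, -0.002, -0.   , -0.001]), 'effort': array([ 0.0000e+00, -4.1226e+01, -2.5974e+01, -0.0000e+00,  4.0000e-03,
        0.0000e+00]), 'position': array([231.397, 470.964, 230.723]), 'tool_rot': array([ 0.226,  0.974, -0.001, -0.   ]), 'ft_force': array([-0.517, -0.248, -0.457]), 'wrist_torque': array([-0.004, -0.064,  0.031]), 'width': np.float64(1.001)}
side [ 133. -591.  944.] {'fx': 473.06274521352117, 'cx': 327.65547439140283, 'cy': 241.9839422777668}
top [ 356.   29. 1541.] {'fx': 516.4360189889488, 'cx': 317.76709518796923, 'cy': 240.72139992822457}
```

View pics/top0.png

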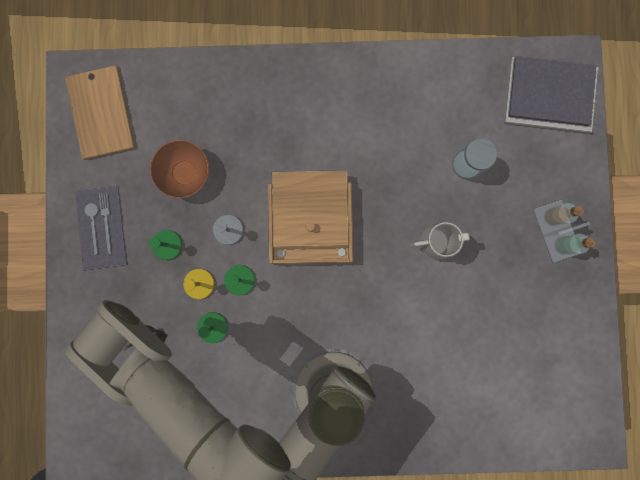

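View pics/side0.png

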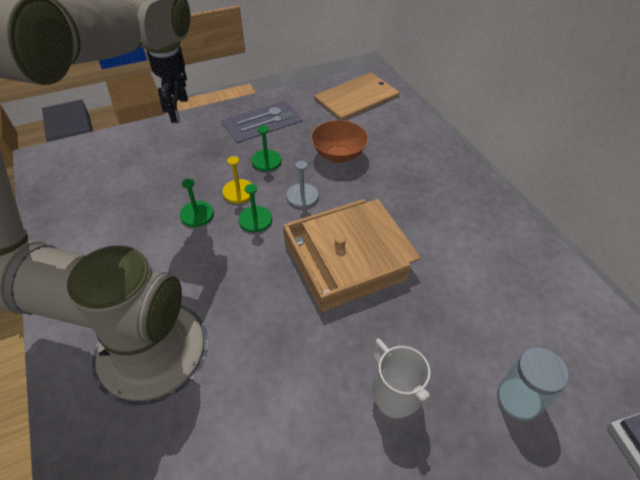

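The top view shows the box at about (311,218), with its knob at (313,229) and the lid already slightly open. The steel candlestick is at (228,230), with three green and one yellow look-alikes below and left of it. Bowl (180,169), jug (446,239) and jar (473,160) all stand clear of the work area.

```bash
cat > m.py <<'E'
from h import *
D={n:np.load(n+"0.npz") for n in("top","side")}
for n in("top","side"):
    im,d=D[n]["im"],D[n]["d"]; X=cloud(n,d); hsv=cv2.cvtColor(im,cv2.COLOR_BGR2HSV)
    h,s,v=[hsv[...,i].astype(int) for i in range(3)]
    oak=(h>5)&(h<25)&(s>70)&(X[...,0]>250)&(X[...,0]<650)&(abs(X[...,1]-40)<180)&(d>0)
    b=oak&(X[...,2]>52)&(X[...,2]<66); r=cv2.minAreaRect(X[b][:,:2].astype(np.float32)); print(n,"oak",r)
    k=oak&(X[...,2]>78); print("knob top",k.sum(),X[k].mean(0),np.ptp(X[k][:,:2],0))
    g=(s<50)&(X[...,2]>110)&(X[...,2]<132)&(abs(X[...,0]-440)<100)&(abs(X[...,1]-220)<80)
    vs,us=np.where(g); P=X[g]; print("cs top",g.sum(),P.mean(0),np.ptp(P,0)); 
    (c,_),rad=cv2.minEnclosingCircle(np.stack([us,vs],-1).astype(np.int32)),0
    print("  ray",c,ray(n,*c,120))
    f=(X[...,2]>8)&(X[...,2]<18)&(abs(X[...,0]-P[:,0].mean())<70)&(abs(X[...,1]-P[:,1].mean())<70)&(s<50)
    pts=X[f][:,:2].astype(np.float32); print("foot",cv2.minEnclosingCircle(pts),f.sum())
# height image of top in box area
X=cloud("top",D["top"]["d"]); b=(X[...,2]>56.5)&(X[...,2]<70)&(abs(X[...,0]-450)<160)&(abs(X[...,1]-30)<140)
z=X[...,2]; print(np.round(z[160:270:6,262:360:6]).astype(int))
E
python3 m.py
```

```text
top oak ((511.1124267578125, 52.499366760253906), (239.5867919921875, 265.5456237792969), 89.55303955078125)
knob top 64 [480.07012947  52.74284191  85.91596876] [23.26065749 22.79361087]
cs top 56 [483.98963874 292.40893612 120.06222366] [28.02671806 16.62251859 15.45114261]
  ray (221.5, 226.0) [484.19227117 295.9248798  120.        ]
foot ((495.20562744140625, 292.88665771484375), 84.0319595336914) 501
side oak ((507.75421142578125, 53.91045379638672), (242.84527587890625, 266.9284973144531), 89.17793273925781)
knob top 89 [475.94796071  53.11056545  84.60383113] [25.33635412 26.29681472]
cs top 46 [479.45164287 292.42829611 118.61147862] [28.51380118 14.51758811  9.32455422]
  ray (301.0, 165.5) [479.22684446 294.89859475 120.        ]
foot ((481.2568664550781, 300.5682067871094), 47.95608139038086) 530
[[  -5    2    2   -3    7    1    4    7    2    7    6    1   -6   -1
     2    0    0]
 [   2    2    4    7   -1   -3    1   -5    3   -1   -3   -5    0    0
  1541   -2    5]
 [  -8   -2   58   61   55   57   59   56   50   57   58   57   54   54
    57    3   -9]
 [   3    0
[... 729 characters left out ...]
4 1541   57   54   51   84   55   54   52   53   58
    53   -1   -5]
 [  -1   -3   60   60   55   58   51   56   57   59   56   56   54   58
    56    2    2]
 [  -6    1   54   55   58   56   51   54   56   59   56   57   53   59
    58    4    1]
 [  -5    5   52   55   60   56   54   58   52   62   53   59   59   54
    57    7   -1]
 [   0   -2   15   19   11   16   11    8    9    9    9   10    8   14
    10   53    2]
 [  -1    4   10   14    8    4   12    7   10   19    8   15   10   12
    11   58   -2]
 [  -5    7   57   61   65   60   59   60   62   52   38   18    4   -2
    -1   -1   -1]
 [  -1    3    3    0    4    0    8    2   -1    0    2    3    4   -2
     0    7    5]]
```

```bash
cat > go.py <<'E'
import sys
from h import *
# go.py x y z [yaw deg of tool y from world y]: prints row values
P=[float(a) for a in sys.argv[1:4]]; yaw=np.radians(float(sys.argv[4])) if len(sys.argv)>4 else 0
q=R.from_quat(robot.observe()["tool_rot"]); y=q.inv().apply([-np.sin(yaw),np.cos(yaw),0])
a=np.arctan2(-y[0],y[1]); a=(a+np.pi/2)%np.pi-np.pi/2
s=robot.observe(); print("clock",s["clock"],"pos",np.round(s["position"],1),"F",np.round(s["ft_force"],1),"w",round(s["width"],3),"q6",s["qpos"][5].round(2)); print("row",np.round(totool(P),2),"roll",round(a,3))
E
python3 go.py 477 53 200
```

```text
clock 0.1 pos [231.4 471.  230.8] F [ 0.3  0.1 -0.3] w 0.996 q6 -0.22
row [-40.48 -26.68   3.1 ] roll -0.457
```

```bash
R='{"x":-40.5,"y":-26.7,"z":3.1,"roll":-0.457,"jaw":8.5}'; python3 -m crank '[{"x":-40.5,"y":-26.7,"z":3.1,"roll":-0.457,"jaw":8.5},{"x":-40.5,"y":-26.7,"z":3.1,"roll":-0.457,"jaw":8.5},{"x":-40.5,"y":-26.7,"z":3.1,"roll":-0.457,"jaw":8.5},{"x":-40.5,"y":-26.7,"z":3.1,"roll":-0.457,"jaw":8.5},{"x":-40.5,"y":-26.7,"z":3.1,"roll":-0.457,"jaw":8.5},{"x":-40.5,"y":-26.7,"z":3.1,"roll":-0.457,"jaw":8.5},{"x":-40.5,"y":-26.7,"z":3.1,"roll":-0.457,"jaw":8.5},{"x":-40.5,"y":-26.7,"z":3.1,"roll":-0.457,"jaw":8.5}]'; python3 go.py 477 53 200
```

```text
clock: 0.9
position: [425.1, 141.1, 206.8]
tool_rot: [-0.0, 1.0, 0.0, -0.0]
ft_force: [1.0, 0.9, 0.0]
width: 0.991
clock 0.9 pos [425.1 141.1 206.8] F [1.  0.9 0. ] w 0.991 q6 -1.51
row [-5.19 -8.81  0.68] roll 0.0
```

```bash
python3 -m crank '[{"x":-5.2,"y":-8.8,"z":0.7,"jaw":8.5},{"x":-5.2,"y":-8.8,"z":0.7,"jaw":8.5},{"x":-5.2,"y":-8.8,"z":0.7,"jaw":8.5},{"x":-5.2,"y":-8.8,"z":0.7,"jaw":8.5},{"x":-5.2,"y":-8.8,"z":0.7,"jaw":8.5}]'; python3 - <<'E'
from h import *
p=cam("wrist"); im,d=robot.grab_frame("wrist"); cv2.imwrite("pics/w1.png",im); print(p[0],-p[1].T@p[2])
E
python3 go.py 477 53 60
```

```text
{'fx': 371.64829954431775, 'fy': 371.64829954431775, 'cx': 322.9074647619297, 'cy': 232.984807509617, 'rvec': array([-2.04804846, -2.04819658, -0.33076487]), 'tvec': array([-140.37179311, -438.20021333,  223.76597161])} [345.39873454 140.469566   350.37535946]
clock 0.95 pos [428.3 135.8 206.3] F [ 1.1 -4.5 -0.9] w 0.996 q6 -1.52
row [-4.9  -8.22 14.65] roll -0.005invalid input
```

View pics/w1.png

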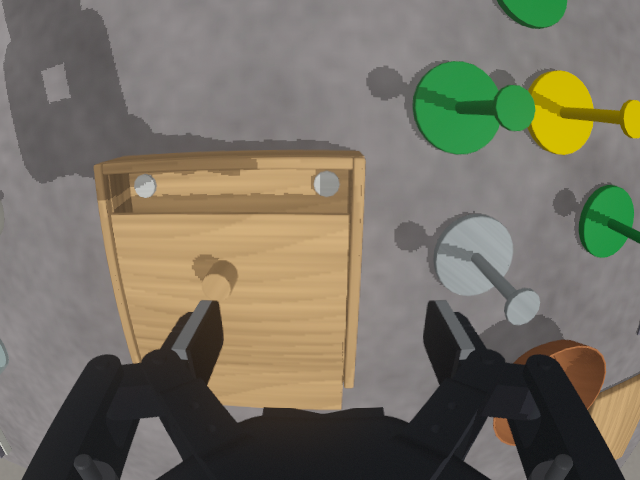

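The wrist view shows the knob top at (216,287), the candlestick top at (522,305), and the box squared up with the tool. The call was refused because the roll key was missing, so I'm resending it with every key.

```bash
python3 -m crank '[{"x":-5,"y":-8.2,"z":0.6,"roll":0,"jaw":8.5},{"x":-5,"y":-8.2,"z":0.6,"roll":0,"jaw":8.5},{"x":-5,"y":-8.2,"z":0.6,"roll":0,"jaw":8.5},{"x":-5,"y":-8.2,"z":0.6,"roll":0,"jaw":8.5}]'; python3 - <<'E'
from h import *
robot.grab_frame("wrist")
p=cam("wrist"); im,d=robot.grab_frame("wrist"); cv2.imwrite("pics/w2.png",im)
np.savez("w2.npz",im=im,rvec=p[0]["rvec"],tvec=p[0]["tvec"])
h,s,v=cv2.split(cv2.cvtColor(im,cv2.COLOR_BGR2HSV))
X=[ray("wrist",u,v_,86,p) for u,v_ in [(216,287)]]
print(np.round(robot.observe()["dq"],3))
E
python3 go.py 477 53 60
```

```text
clock: 1.35
position: [474.5, 60.7, 200.5]
tool_rot: [0.001, 1.0, 0.0, -0.001]
ft_force: [-0.9, 1.5, 0.1]
width: 0.996
[ 0.013 -0.008  0.    -0.     0.    -0.002]
clock 1.45 pos [474.1  61.9 200.9] F [-0.4  0.8 -0.9] w 0.993 q6 -1.69
row [-0.29 -0.89 14.09] roll 0.001
```

View pics/w2.png

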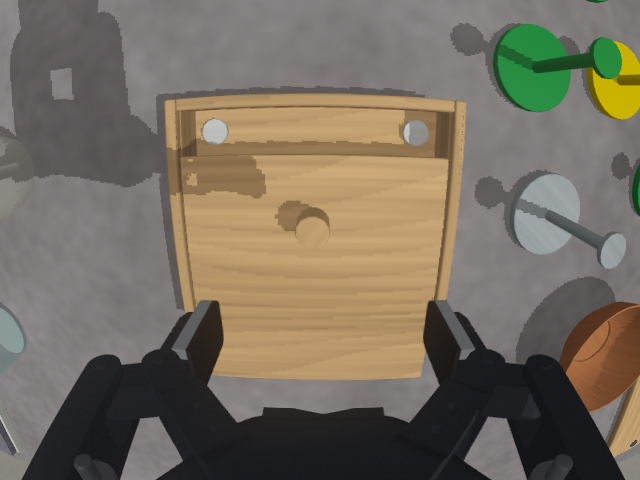

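The knob top is at (312,231), the fixed caps are at (215,131) and (416,132), and the candlestick top is at (613,250).

```bash
python3 - <<'E'
from h import *
f=np.load("w2.npz"); p0=robot.camera_params("wrist"); p0.update(rvec=f["rvec"],tvec=f["tvec"])
p=(p0,cv2.Rodrigues(f["rvec"])[0],f["tvec"].ravel())
for n,u,v,z in [("knob",312,231,86),("cap",215,131,16),("cap",416,132,16),("cs",613,250,120),("rail",170,100,60),("rail",460,102,60)]: print(n,np.round(ray("wrist",u,v,z,p),1))
E
```

```text
knob [478.6  52.8  86. ]
cap [406.9 -36.1  16. ]
cap [408.5 143.8  16. ]
cs [483.6 299.6 120. ]
rail [377.7 -60.4  60. ]
rail [380.6 168.2  60. ]
```

```bash
python3 -m crank '[{"x":-0.45,"y":-0.9,"z":5,"roll":0,"jaw":8.5},{"x":-0.45,"y":-0.9,"z":9,"roll":0,"jaw":8.5},{"x":-0.45,"y":-0.9,"z":12,"roll":0,"jaw":6},{"x":-0.45,"y":-0.9,"z":13.9,"roll":0,"jaw":5},{"x":-0.45,"y":-0.9,"z":13.9,"roll":0,"jaw":5},{"x":-0.45,"y":-0.9,"z":13.9,"roll":0,"jaw":5}]'; python3 go.py 478.5 53 62; python3 - <<'E'
from h import *
im,d=robot.grab_frame("wrist"); cv2.imwrite("pics/w3.png",im)
E
```

```text
clock: 2.05
position: [479.3, 52.9, 62.8]
tool_rot: [-0.001, 1.0, -0.0, 0.0]
ft_force: [-0.9, -0.5, -0.2]
width: 0.583
clock 2.05 pos [479.3  52.9  62.8] F [-0.9 -0.5 -0.2] w 0.583 q6 -1.71
row [0.08 0.01 0.08] roll 0.002
```

View pics/w3.png

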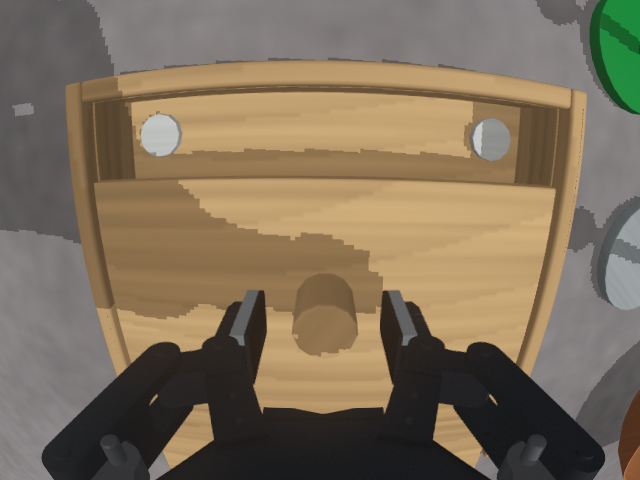

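The knob (325,315) sits between the pads. Closing on it.

```bash
python3 -m crank '[{"x":0,"y":0,"z":0.1,"roll":0,"jaw":1},{"x":0,"y":0,"z":0.1,"roll":0,"jaw":1},{"x":0,"y":0,"z":0.1,"roll":0,"jaw":1},{"x":0,"y":0,"z":0.1,"roll":0,"jaw":1},{"x":0,"y":0,"z":0.1,"roll":0,"jaw":1}]'
python3 -m crank '[{"x":-2,"y":0,"z":0.1,"roll":0,"jaw":1},{"x":-4,"y":0,"z":0.1,"roll":0,"jaw":1},{"x":-6,"y":-0.05,"z":0.1,"roll":0,"jaw":1},{"x":-8,"y":-0.05,"z":0.1,"roll":0,"jaw":1},{"x":-10,"y":-0.1,"z":0.1,"roll":0,"jaw":1},{"x":-12,"y":-0.1,"z":0.1,"roll":0,"jaw":1},{"x":-13,"y":-0.1,"z":0.1,"roll":0,"jaw":1}]'; python3 go.py 643 51.5 62
```

```text
clock: 2.6
position: [479.7, 53.4, 62.3]
tool_rot: [0.0, 1.0, 0.001, 0.001]
ft_force: [-0.3, 9.4, 6.5]
width: 0.28
clock: 3.3
position: [611.3, 52.1, 62.3]
tool_rot: [-0.0, 1.0, 0.001, 0.002]
ft_force: [-1.4, 4.8, 11.0]
width: 0.282
clock 3.3 pos [611.3  52.1  62.3] F [-1.4  4.8 11. ] w 0.282 q6 -1.68
row [-3.17 -0.06  0.05] roll 0.0
```

```bash
python3 -m crank '[{"x":-1,"y":0,"z":0,"roll":0,"jaw":1},{"x":-2,"y":0,"z":0,"roll":0,"jaw":1},{"x":-2.6,"y":-0.05,"z":0,"roll":0,"jaw":1},{"x":-3.1,"y":-0.05,"z":0,"roll":0,"jaw":1},{"x":-3.1,"y":-0.05,"z":0,"roll":0,"jaw":1}]'; python3 -m crank '[{"x":-0.2,"y":0,"z":0,"roll":0,"jaw":1},{"x":-0.4,"y":0,"z":0,"roll":0,"jaw":1},{"x":-0.5,"y":0,"z":0,"roll":0,"jaw":1},{"x":-0.5,"y":0,"z":0,"roll":0,"jaw":1}]'
```

```text
clock: 3.8
position: [641.8, 51.8, 62.3]
tool_rot: [-0.0, 1.0, 0.001, 0.002]
ft_force: [1.4, 5.7, 8.6]
width: 0.283
clock: 4.2
position: [643.0, 51.8, 62.2]
tool_rot: [-0.0, 1.0, 0.001, -0.003]
ft_force: [-19.7, 3.7, 20.2]
width: 0.287
```

The lid hit its end stop: the push force jumped to about 20 N at 643. Now releasing, rising and looking into the box.

```bash
python3 -m crank '[{"x":0.4,"y":0,"z":0,"roll":0,"jaw":5},{"x":0.4,"y":0,"z":0,"roll":0,"jaw":6},{"x":0.4,"y":0,"z":0,"roll":0,"jaw":6},{"x":0.4,"y":0,"z":-4.5,"roll":0,"jaw":6},{"x":0.4,"y":0,"z":-9,"roll":0,"jaw":8.5},{"x":5,"y":0,"z":-12,"roll":0,"jaw":8.5},{"x":9,"y":0,"z":-14,"roll":0,"jaw":8.5},{"x":10,"y":0,"z":-14,"roll":0,"jaw":8.5}]'; python3 - <<'E'
from h import *
for i in range(3): robot.grab_frame("wrist")
p=cam("wrist"); im,d=robot.grab_frame("wrist"); cv2.imwrite("pics/w4.png",im)
np.savez("w4.npz",im=im,rvec=p[0]["rvec"],tvec=p[0]["tvec"])
E
python3 go.py 492 53 62
```

```text
clock: 5.0
position: [543.6, 50.8, 203.5]
tool_rot: [-0.0, 1.0, -0.0, 0.002]
ft_force: [0.4, -1.4, -0.4]
width: 0.993
clock 5.2 pos [545.7  50.4 199.8] F [-0.   0.2  0.8] w 0.995 q6 -1.69
row [ 5.37  0.26 13.78] roll -0.0
```

View pics/w4.png

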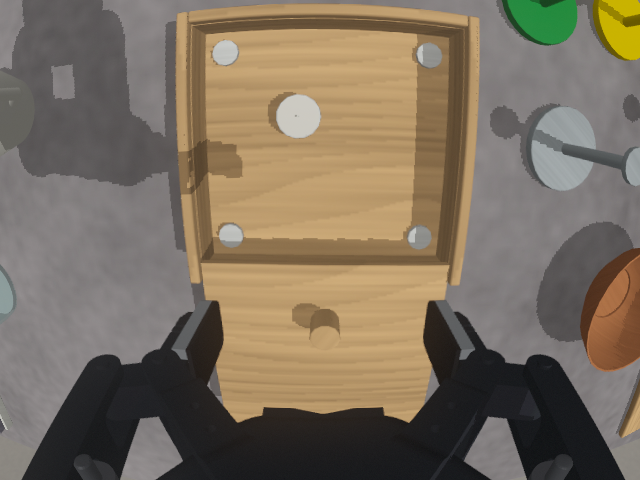

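The lid is fully open and the tealight shows at (298,116). The four caps are at (225,52), (429,55), (231,235) and (419,237).

```bash
python3 - <<'E'
from h import *
f=np.load("w4.npz"); im=f["im"]; p0=robot.camera_params("wrist"); p=(dict(p0),cv2.Rodrigues(f["rvec"])[0],f["tvec"].ravel())
hsv=cv2.cvtColor(im,cv2.COLOR_BGR2HSV); m=((hsv[...,1]<45)&(hsv[...,2]>150)).astype(np.uint8); m[:,:200]=0;m[:,445:]=0;m[255:]=0
n,l,st,c=cv2.connectedComponentsWithStats(m)
for i in range(1,n):
    if st[i,4]>80: z=28 if st[i,4]>900 else 16; print(st[i],c[i].round(1),ray("wrist",*c[i],z,p).round(1))
for u,v in[(225.5,52.5),(429,55),(231,236),(419.5,237)]: print(ray("wrist",u,v,16,p).round(1))
E
python3 go.py 455 63 100
```

```text
[212  40  27  25 509] [225.   52.1] [407.1 -36.4  16. ]
[417  45  14  19 114] [421.4  52.5] [407.5 136.3  16. ]
[ 276   94   45   44 1545] [297.9 115.9] [467.4  28.8  28. ]
[219 224  24  18 354] [230.5 233.4] [575.  -38.1  16. ]
[408 227   9  16  91] [412.  235.4] [577.1 134.3  16. ]
[407.5 -35.9  16. ]
[409.1 143.3  16. ]
[577.7 -37.8  16. ]
[578.7 141.9  16. ]
clock 5.2 pos [545.7  50.4 199.8] F [-0.   0.2  0.8] w 0.995 q6 -1.69
row [9.07 1.26 9.98] roll -0.0
```

```bash
python3 -m crank '[{"x":4,"y":-1,"z":0,"roll":0,"jaw":8.5},{"x":7.8,"y":-2.15,"z":2,"roll":0,"jaw":8.5},{"x":7.8,"y":-2.15,"z":6,"roll":0,"jaw":8.5},{"x":7.8,"y":-2.15,"z":10,"roll":0,"jaw":7},{"x":7.8,"y":-2.15,"z":14,"roll":0,"jaw":6},{"x":7.8,"y":-2.15,"z":14,"roll":0,"jaw":6},{"x":7.8,"y":-2.15,"z":14,"roll":0,"jaw":6}]'; python3 - <<'E'
from h import *
robot.grab_frame("wrist")
p=cam("wrist"); im,d=robot.grab_frame("wrist"); cv2.imwrite("pics/w5.png",im)
m=cv2.inRange(cv2.cvtColor(im,cv2.COLOR_BGR2HSV),(0,0,150),(180,45,255))
n,l,st,c=cv2.connectedComponentsWithStats(m)
for i in range(1,n):
    if st[i,4]>900: print(st[i],c[i].round(1),ray("wrist",*c[i],28,p).round(1))
E
python3 go.py 467.4 28.8 12.5
```

```text
clock: 5.9
position: [467.9, 28.9, 60.3]
tool_rot: [-0.0, 1.0, 0.0, -0.0]
ft_force: [0.4, 0.0, 0.2]
width: 0.705
[ 179  131   44   44 1450] [200.1 152.6] [405.8 -32.2  28. ]
[ 289  236   72   65 3553] [324.6 268.7] [467.  29.  28.]
clock 6.0 pos [468.6  28.8  61.7] F [-0.3  1.   0.1] w 0.701 q6 -1.76
row [ 0.14 -0.    4.92] roll 0.0
```

View pics/w5.png

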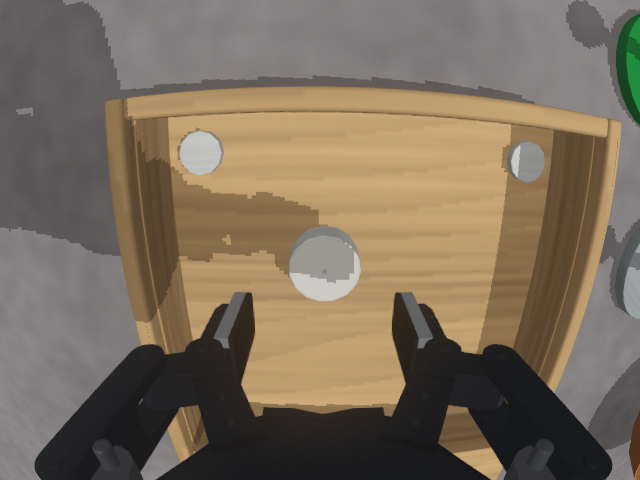

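The tealight (325,265) is centred between the pads, measured at (467.0, 29.0). Descending and gripping.

```bash
python3 -m crank '[{"x":0.1,"y":0,"z":2.5,"roll":0,"jaw":6},{"x":0.1,"y":0,"z":4.2,"roll":0,"jaw":6},{"x":0.1,"y":0,"z":4.8,"roll":0,"jaw":6},{"x":0.1,"y":0,"z":4.8,"roll":0,"jaw":6},{"x":0.1,"y":0,"z":4.8,"roll":0,"jaw":3},{"x":0.1,"y":0,"z":4.8,"roll":0,"jaw":3},{"x":0.1,"y":0,"z":4.8,"roll":0,"jaw":3},{"x":0.1,"y":0,"z":4.8,"roll":0,"jaw":3}]';python3 go.py 467.4 28.8 200
```

```text
clock: 6.8
position: [467.0, 29.0, 13.6]
tool_rot: [-0.0, 1.0, -0.0, 0.001]
ft_force: [-2.6, -0.5, 9.2]
width: 0.423
clock 6.8 pos [467.   29.   13.6] F [-2.6 -0.5  9.2] w 0.423 q6 -1.76
row [ -0.09  -0.03 -18.64] roll 0.0
```

```bash
python3 -m crank '[{"x":0,"y":0,"z":-2,"roll":0,"jaw":3},{"x":0,"y":0,"z":-6,"roll":0,"jaw":3},{"x":0,"y":0,"z":-11,"roll":0,"jaw":3},{"x":0,"y":0,"z":-16,"roll":0,"jaw":3},{"x":-2,"y":4,"z":-20,"roll":0,"jaw":3},{"x":-4,"y":9,"z":-20,"roll":0,"jaw":3},{"x":-6,"y":14,"z":-20,"roll":0,"jaw":3},{"x":-7.5,"y":18,"z":-20,"roll":0,"jaw":3}]';python3 go.py 545 295 215
```

```text
clock: 7.6
position: [538.8, 203.4, 213.5]
tool_rot: [0.0, 1.0, 0.0, 0.001]
ft_force: [0.1, -0.4, 0.4]
width: 0.414
clock 7.6 pos [538.8 203.4 213.5] F [ 0.1 -0.4  0.4] w 0.414 q6 -1.41
row [-0.62  9.16 -0.14] roll -0.0
```

```bash
python3 -m crank '[{"x":-0.3,"y":3,"z":0,"roll":0,"jaw":3},{"x":-0.3,"y":6,"z":0,"roll":0,"jaw":3},{"x":-0.3,"y":8.6,"z":0,"roll":0,"jaw":3},{"x":-0.3,"y":8.6,"z":0,"roll":0,"jaw":3},{"x":-0.3,"y":8.6,"z":0,"roll":0,"jaw":3},{"x":-0.3,"y":8.6,"z":0,"roll":0,"jaw":3}]'
python3 - <<'E'
from h import *
robot.grab_frame("wrist")
p=cam("wrist"); im,d=robot.grab_frame("wrist"); cv2.imwrite("pics/w6.png",im)
np.savez("w6.npz",im=im,rvec=p[0]["rvec"],tvec=p[0]["tvec"])
E
python3 go.py 545 295 215
```

```text
clock: 8.2
position: [541.3, 286.7, 212.4]
tool_rot: [0.0, 1.0, -0.0, 0.0]
ft_force: [-0.2, -0.9, -0.1]
width: 0.418
clock 8.3 pos [541.4 286.6 212.3] F [ 0.4  0.2 -0.3] w 0.416 q6 -1.27
row [-0.36  0.84 -0.27] roll -0.001
```

View pics/w6.png

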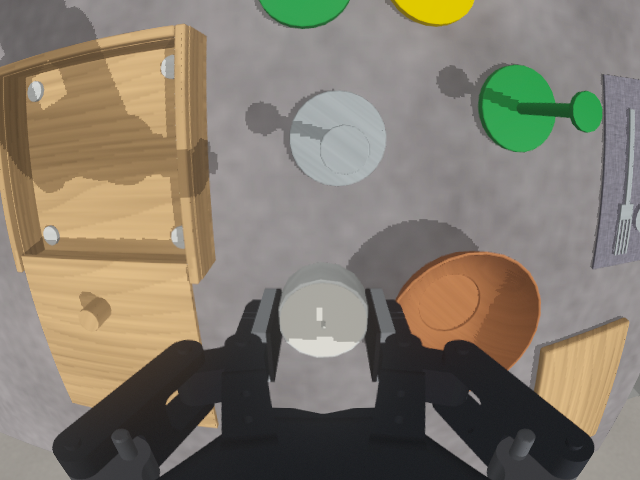

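The candlestick top disc is at about (345,149) on its foot at (338,138). The tealight is held upright at (323,316).

```bash
python3 - <<'E'
from h import *
f=np.load("w6.npz"); im=f["im"]; p=(robot.camera_params("wrist"),cv2.Rodrigues(f["rvec"])[0],f["tvec"].ravel())
g=cv2.cvtColor(im,cv2.COLOR_BGR2GRAY); s=4; c=cv2.resize(g[110:185,300:390],None,fx=s,fy=s,interpolation=cv2.INTER_CUBIC)
h=cv2.HoughCircles(c,cv2.HOUGH_GRADIENT_ALT,1.5,200,param1=80,param2=.5,minRadius=80,maxRadius=120)
print(h)
for u,v in([(345.3,149.5)]+([] if h is None else [(300+a[0]/s,110+a[1]/s) for a in h.reshape(-1,h.shape[-1])])): print("disc",(u,v),ray("wrist",u,v,120,p).round(1))
# disc extremes
for u,v in[(320,149.5),(370.5,149.5),(345,125),(345,174)]: print(" edge",ray("wrist",u,v,120,p).round(1))
gr=im[85:190,284:392].astype(int); m=((gr[...,0]>gr[...,2]+6)).astype(np.uint8); m=cv2.morphologyEx(m,cv2.MORPH_OPEN,np.ones((5,5)))
pts=cv2.findNonZero(m); (u,v),r=cv2.minEnclosingCircle(pts); print("foot",u+284,v+85,r,ray("wrist",u+284,v+85,12,p).round(1))
tz=212.3-3.6+18
for u,v in[(279,315),(367,315),(323,276),(323,357)]: print("tea edge",ray("wrist",u,v,tz,p).round(1))
E
```

```text
None
disc (345.3, 149.5) [484.3 300.1 120. ]
 edge [484.3 284.1 120. ]
 edge [484.1 316.1 120. ]
 edge [468.7 299.8 120. ]
 edge [500.1 300.  120. ]
foot 337.4452018737793 138.0267448425293 47.81983184814453 [484.1 299.2  12. ]
tea edge [539.4 268.1 226.7]
tea edge [539.5 303.7 226.7]
tea edge [521.8 285.9 226.7]
tea edge [560.7 285.9 226.7]
```

```bash
python3 -m crank '[{"x":3,"y":0.7,"z":0,"roll":0,"jaw":3},{"x":5.7,"y":1.4,"z":0,"roll":0,"jaw":3},{"x":5.7,"y":1.4,"z":0,"roll":0,"jaw":3},{"x":5.7,"y":1.4,"z":3,"roll":0,"jaw":3},{"x":5.7,"y":1.4,"z":6,"roll":0,"jaw":3},{"x":5.7,"y":1.4,"z":7,"roll":0,"jaw":3},{"x":5.7,"y":1.4,"z":7,"roll":0,"jaw":3},{"x":5.7,"y":1.4,"z":7,"roll":0,"jaw":3}]'
python3 - <<'E'
from h import *
robot.grab_frame("wrist"); 
a,_=robot.grab_frame("wrist"); b,_=robot.grab_frame("side")
p,Rm,t=cam("side"); v=Rm@np.array([484,300,130])+t; u=int(v[0]/v[2]*p["fx"]+p["cx"]); w=int(v[1]/v[2]*p["fy"]+p["cy"]); print(u,w)
c=cv2.resize(b[w-50:w+70,u-60:u+60],(480,480),interpolation=cv2.INTER_CUBIC)
a2=cv2.resize(a[100:420,180:480],(300,320)); o=np.zeros((480,800,3),np.uint8); o[:,:480]=c; o[:320,490:790]=a2; cv2.imwrite("pics/s7.png",o)
E
python3 go.py 484.5 300.4 123.6
```

```text
clock: 9.1
position: [485.1, 301.4, 143.3]
tool_rot: [0.0, 1.0, 0.0, 0.001]
ft_force: [0.2, -0.1, 0.1]
width: 0.416
301 160
clock 9.25 pos [484.8 301.6 143.3] F [ 0.4 -0.8 -0.1] w 0.416 q6 -1.22
row [ 0.04 -0.12  1.97] roll 0.0
```

View pics/s7.png

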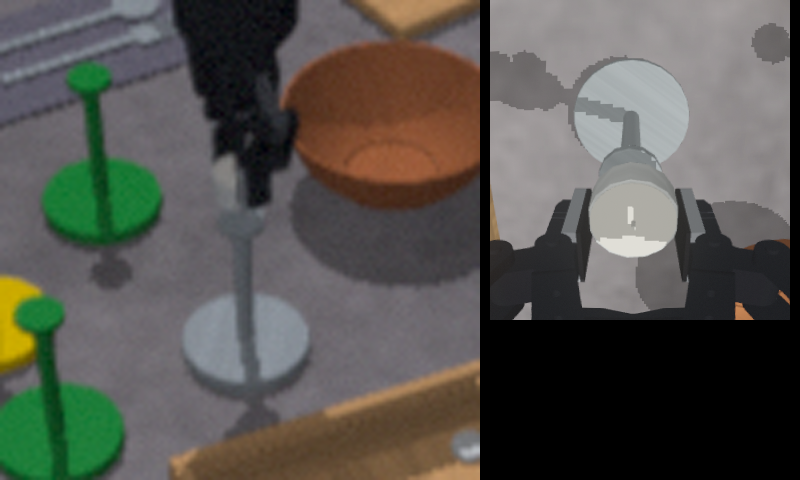

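The tealight hangs right above the disc. In the wrist inset, the stem is at u≈630 and the tealight at u≈633. I'll shift it −1 mm in y and lower it slowly.

```bash
python3 -m crank '[{"x":0.05,"y":-0.1,"z":0.6,"roll":0,"jaw":3},{"x":0.05,"y":-0.1,"z":1.2,"roll":0,"jaw":3},{"x":0.05,"y":-0.1,"z":1.6,"roll":0,"jaw":3},{"x":0.05,"y":-0.1,"z":1.7,"roll":0,"jaw":3},{"x":0.05,"y":-0.1,"z":1.75,"roll":0,"jaw":3},{"x":0.05,"y":-0.1,"z":1.75,"roll":0,"jaw":3},{"x":0.05,"y":-0.1,"z":1.75,"roll":0,"jaw":3}]'
python3 go.py 484.5 300.4 123.6
```

```text
clock: 9.95
position: [483.8, 300.5, 124.6]
tool_rot: [-0.0, 1.0, 0.0, 0.0]
ft_force: [-0.2, 0.4, -0.9]
width: 0.414
clock 9.95 pos [483.8 300.5 124.6] F [-0.2  0.4 -0.9] w 0.414 q6 -1.22
row [-0.07 -0.01  0.1 ] roll 0.0
```

```bash
python3 -m crank '[{"x":-0.05,"y":0,"z":0.03,"roll":0,"jaw":3},{"x":-0.05,"y":0,"z":0.06,"roll":0,"jaw":3},{"x":-0.05,"y":0,"z":0.06,"roll":0,"jaw":3}]'
python3 -m crank '[{"x":0,"y":0,"z":0.03,"roll":0,"jaw":3},{"x":0,"y":0,"z":0.05,"roll":0,"jaw":3}]'
```

```text
clock: 10.25
position: [484.2, 300.5, 123.9]
tool_rot: [-0.0, 1.0, -0.0, 0.0]
ft_force: [-0.2, 1.0, 0.8]
width: 0.413
clock: 10.45
position: [484.2, 300.5, 123.7]
tool_rot: [-0.0, 1.0, 0.0, 0.0]
ft_force: [-1.1, -1.4, 4.7]
width: 0.416
```

There's contact: Fz rose to 4.7 N at 123.7, which matches the prediction. Releasing.

```bash
python3 -m crank '[{"x":0,"y":0,"z":0,"roll":0,"jaw":3.8},{"x":0,"y":0,"z":0,"roll":0,"jaw":4.2},{"x":0,"y":0,"z":0,"roll":0,"jaw":5},{"x":0,"y":0,"z":0,"roll":0,"jaw":6},{"x":0,"y":0,"z":0,"roll":0,"jaw":6},{"x":0,"y":0,"z":-1,"roll":0,"jaw":6},{"x":0,"y":0,"z":-3,"roll":0,"jaw":6},{"x":0,"y":0,"z":-6,"roll":0,"jaw":6}]'
python3 -m crank '[{"x":-2,"y":0,"z":-2,"roll":0,"jaw":6},{"x":-6,"y":-1,"z":-4,"roll":0,"jaw":6},{"x":-6,"y":-1,"z":-4,"roll":0,"jaw":6},{"x":-6,"y":-1,"z":-4,"roll":0,"jaw":6},{"x":-6,"y":-1,"z":-4,"roll":0,"jaw":6}]'
python3 - <<'E'
from h import *
robot.grab_frame("wrist"); p=cam("wrist")
a,_=robot.grab_frame("wrist"); b,_=robot.grab_frame("side"); np.savez("w8.npz",im=a,rvec=p[0]["rvec"],tvec=p[0]["tvec"])
c=cv2.resize(b[100:220,250:340],(360,480),interpolation=cv2.INTER_CUBIC)
o=np.zeros((480,800,3),np.uint8); o[:,:360]=c; o[:,370:800]=a[:,100:530]; cv2.imwrite("pics/s8.png",o)
E
python3 go.py 642 52 62
```

```text
clock: 11.25
position: [483.6, 300.2, 183.6]
tool_rot: [-0.0, 1.0, -0.0, -0.001]
ft_force: [-0.2, -0.0, 0.9]
width: 0.697
clock: 11.75
position: [543.3, 290.7, 223.0]
tool_rot: [-0.0, 1.0, -0.0, -0.001]
ft_force: [-0.6, 0.5, -1.2]
width: 0.702
clock 11.9 pos [543.4 290.8 223.2] F [0.4 0.9 0.7] w 0.701 q6 -1.27
row [ -9.85 -23.88  16.12] roll 0.001
```

View pics/s8.png

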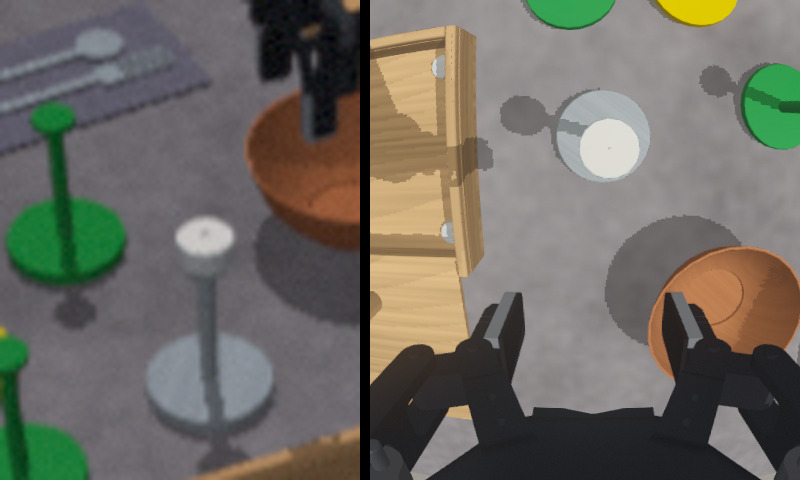

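The tealight stands upright on the disc in both views. Measuring how well it's centred, then back to the knob.

```bash
python3 - <<'E'
from h import *
f=np.load("w8.npz"); im=f["im"]; p=(robot.camera_params("wrist"),cv2.Rodrigues(f["rvec"])[0],f["tvec"].ravel())
g=im[85:190,284:392].astype(int)
w=cv2.morphologyEx((g.min(-1)>200).astype(np.uint8),cv2.MORPH_OPEN,np.ones((3,3))); (u,v),r=cv2.minEnclosingCircle(cv2.findNonZero(w)); print("tea",r,ray("wrist",u+284,v+85,138,p).round(1))
m=cv2.morphologyEx((g[...,0]>g[...,2]+6).astype(np.uint8),cv2.MORPH_OPEN,np.ones((5,5))); (u,v),r=cv2.minEnclosingCircle(cv2.findNonZero(m)); print("foot",r,ray("wrist",u+284,v+85,12,p).round(1))
E
python3 -m crank '[{"x":-2,"y":-5,"z":0,"roll":0,"jaw":6},{"x":-4,"y":-10,"z":0,"roll":0,"jaw":6},{"x":-6,"y":-14,"z":2,"roll":0,"jaw":6},{"x":-8,"y":-19,"z":4,"roll":0,"jaw":6},{"x":-9.85,"y":-23.9,"z":6,"roll":0,"jaw":6},{"x":-9.85,"y":-23.9,"z":6,"roll":0,"jaw":6},{"x":-9.85,"y":-23.9,"z":6,"roll":0,"jaw":6},{"x":-9.85,"y":-23.9,"z":6,"roll":0,"jaw":6}]'; python3 go.py 643 52 62
```

```text
tea 29.95818328857422 [484.4 299.9 138. ]
foot 46.15800094604492 [484.1 299.5  12. ]
clock: 12.7
position: [642.5, 52.6, 163.8]
tool_rot: [-0.0, 1.0, 0.0, 0.0]
ft_force: [0.1, 0.9, 0.1]
width: 0.704
clock 12.7 pos [642.5  52.6 163.8] F [0.1 0.9 0.1] w 0.704 q6 -1.67
row [-0.05 -0.07 10.18] roll 0.001
```

The tealight is centred within 0.5 mm and the candlestick hasn't moved. Gripping the knob and closing the lid, with the shut knob position expected near x = 443.

```bash
python3 -m crank '[{"x":0,"y":-0.05,"z":4,"roll":0,"jaw":6},{"x":0,"y":-0.05,"z":8,"roll":0,"jaw":6},{"x":0,"y":-0.05,"z":10.1,"roll":0,"jaw":5},{"x":0,"y":-0.05,"z":10.1,"roll":0,"jaw":5},{"x":0,"y":-0.05,"z":10.1,"roll":0,"jaw":1},{"x":0,"y":-0.05,"z":10.1,"roll":0,"jaw":1},{"x":0,"y":-0.05,"z":10.1,"roll":0,"jaw":1},{"x":0,"y":-0.05,"z":10.1,"roll":0,"jaw":1}]'
python3 -m crank '[{"x":2,"y":0,"z":0,"roll":0,"jaw":1},{"x":4,"y":0,"z":0,"roll":0,"jaw":1},{"x":6,"y":0.05,"z":0,"roll":0,"jaw":1},{"x":8,"y":0.05,"z":0,"roll":0,"jaw":1},{"x":10,"y":0.1,"z":0,"roll":0,"jaw":1},{"x":12,"y":0.1,"z":0,"roll":0,"jaw":1},{"x":14,"y":0.1,"z":0,"roll":0,"jaw":1},{"x":15,"y":0.1,"z":0,"roll":0,"jaw":1}]'; python3 go.py 443 53.5 62
```

```text
clock: 13.5
position: [643.7, 51.8, 65.0]
tool_rot: [-0.0, 1.0, 0.0, 0.002]
ft_force: [-1.9, 3.9, 7.6]
width: 0.28
clock: 14.3
position: [493.5, 53.2, 65.0]
tool_rot: [-0.0, 1.0, 0.001, 0.003]
ft_force: [2.2, 9.5, 9.2]
width: 0.279
clock 14.3 pos [493.5  53.2  65. ] F [2.2 9.5 9.2] w 0.279 q6 -1.7
row [5.05 0.03 0.27] roll 0.0
```

```bash
python3 -m crank '[{"x":1.5,"y":0,"z":0,"roll":0,"jaw":1},{"x":3,"y":0,"z":0,"roll":0,"jaw":1},{"x":4,"y":0,"z":0,"roll":0,"jaw":1},{"x":4.8,"y":0,"z":0,"roll":0,"jaw":1},{"x":4.8,"y":0,"z":0,"roll":0,"jaw":1}]'; python3 -m crank '[{"x":0.2,"y":0,"z":0,"roll":0,"jaw":1},{"x":0.4,"y":0,"z":0,"roll":0,"jaw":1},{"x":0.5,"y":0,"z":0,"roll":0,"jaw":1},{"x":0.5,"y":0,"z":0,"roll":0,"jaw":1}]'
```

```text
clock: 14.8
position: [445.7, 53.6, 64.9]
tool_rot: [0.0, 1.0, 0.001, 0.003]
ft_force: [-2.5, 16.6, 15.8]
width: 0.283
clock: 15.2
position: [443.6, 53.6, 65.0]
tool_rot: [0.001, 1.0, 0.001, 0.006]
ft_force: [12.1, 18.2, 3.9]
width: 0.28
```

```bash
python3 -m crank '[{"x":0.15,"y":-0.05,"z":0,"roll":0,"jaw":1},{"x":0.15,"y":-0.05,"z":0,"roll":0,"jaw":1}]'; python3 -m crank '[{"x":0,"y":0,"z":0,"roll":0,"jaw":5},{"x":0,"y":0,"z":0,"roll":0,"jaw":6},{"x":0,"y":0,"z":0,"roll":0,"jaw":6},{"x":0,"y":0,"z":-4,"roll":0,"jaw":6},{"x":0,"y":0,"z":-9,"roll":0,"jaw":6},{"x":-3,"y":0,"z":-14,"roll":0,"jaw":6},{"x":-3,"y":0,"z":-16,"roll":0,"jaw":6},{"x":-3,"y":0,"z":-16,"roll":0,"jaw":6}]'; python3 - <<'E'
from h import *
robot.grab_frame("wrist"); a,_=robot.grab_frame("wrist"); b,_=robot.grab_frame("side")
o=np.hstack([a,b]); cv2.imwrite("pics/end.png",cv2.resize(o,(800,300),interpolation=cv2.INTER_AREA))
E
```

```text
clock: 15.4
position: [443.6, 53.5, 65.1]
tool_rot: [0.001, 1.0, 0.002, 0.008]
ft_force: [21.7, 23.8, -3.1]
width: 0.281
clock: 16.2
position: [470.1, 51.1, 226.0]
tool_rot: [0.0, 1.0, -0.001, 0.004]
ft_force: [-0.5, 0.8, -0.2]
width: 0.701
```

View pics/end.png

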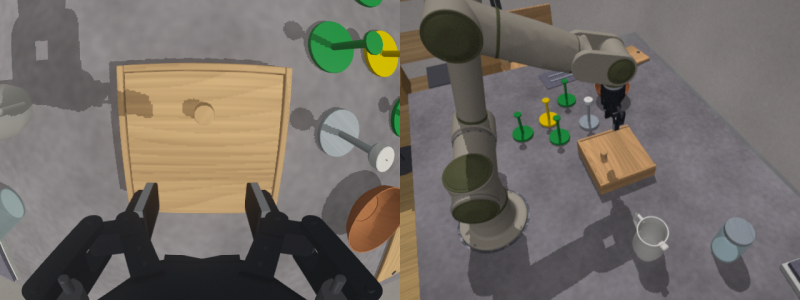

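The lid is shut with the knob at (204,114), and the tealight is on the candlestick at (383,158). Everything else is where it was, and the gripper is clear.

```bash
python3 -c "
from plant import robot
print(robot.close_job())"
```

```text
the job is handed in; nothing more can be done
None
```

The job is done and handed in at about 16 s on the clock. I slid the lid open by its knob to the end stop and lifted the loose tealight out. I then set it on the steel candlestick, let go, and slid the lid shut to its stop.

**Last checks:**
- **Tealight:** it stands upright, at (484.4, 299.9) mm against the candlestick foot's centre at (484.1, 299.5). The foot measured within 0.3 mm of where it was before placing, and the tealight met the top with about 5 N.
- **Lid:** the knob travelled 200 mm from end stop to end stop, with contact force felt at both. The last picture shows the lid shut.
- **Other things:** the jug, bowl, jar and look-alikes appear unmoved in that picture; I did not measure them again. The gripper is clear of everything.

**Disagreements and failures:**
- **Candlestick position:** the first top and side views put the candlestick top 4–8 mm lower in y than the wrist camera did. I used the wrist value, and the placing confirmed it.
- **Refused move:** one move was refused because it left out a value, and I resent it.
- **Sideways load:** the wrist force reached about 32 N, largely sideways, as I pressed the lid shut.

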